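Zero the tile thickness gauge on its master, then swap in a tile

ROBOT

A 7-joint arm with a two-finger parallel gripper is mounted at the origin on the work surface. World frame = base frame: x ahead of the robot, y to its left, z up, the work surface at z = 0. Lengths are in m, angles in rad, forces in N, time in s.
With the tool pointing down it reaches from about 0.4 to 0.85 m from the base axis. Payload 4.4 kg.
Tool frame: the origin (TCP) lies on the centre line of the jaws, within the pads' length; the fingertips stand 14 mm ahead of it and the grasp point (between the pads) lies 5 mm behind it; z points along the fingers, y is the line along which they close (so a half turn about z gives the same grasp; the last joint's range is limited). The gripper opens to 94 mm and grips with 3 to 60 N. Pads are 16 mm wide; open, the fingers measure 119 mm over their backs; the gripper's body (75 mm by 177 mm) begins 78 mm behind the grasp point.
Start: joints at [-1.322, 0.628, 0.038, 1.517, -0.027, 0.996, -0.02], TCP at [0.201, 0.618, 0.219] pointing down, gripper open.
Joint ranges: [-3.06, 3.06], [-0.37, 2.12], [-1.25, 1.32], [0.18, 2.47], [-1.1, 4.24], [0.23, 1.98], [-2.94, 2.94]. Speed limits (rad/s): [2.57, 2.57, 3.14, 3.14, 3.14, 3.14, 3.14].

INTERFACE

Orientations are given as a rotation vector (axis times angle).
In Python, from bench import observe, grab_frame, camera_model, job_done, look_for, masks_of gives the robot as it stands.
- The arm moves only by the tool step_arm, never from a script. Its argument "rows" is a list of rows, each an object of numbers: "x", "y", "z": the shift along the tool's x, y, z in m; "roll": the turn about the tool's z in degrees. A call has 1 to 12 rows; each row shifts and turns the commanded pose from where the row before left it, along the tool's axes as they then stand; what a row does not reach is not made up. A row lasts 1/12 s, in which the tool goes at most 41.7 mm and 7.16 degrees, less where a joint would pass 70% of its speed; a pose out of reach is approached as far as the arm can. A call with a gripper value outside its range is refused whole. "gripper" is the opening, from -1 (shut) to 1 (fully open), set as the call begins (left out, the last holds). The fingers move at their own pace and stop on an object; "squeeze" is the grip in N (left out, the last holds). Time passes only in rows, so rows that do not move let the fingers close. It gives the time, the measured TCP pose, the force, the opening and the grip force at its end, in the units of the state.
- observe(): the state, without advancing time (a new reading comes with each control period).
- grab_frame(name): name is "scene" or "top" or "wrist"; returns the picture (400x640x3 uint8, red, green, blue); there is no depth.
- camera_model(name): a dict with "intrinsics" (3x3 intrinsics, pixels), "eye" and "orientation" of the camera in the world. Camera axes: x right, y down, z forward; pixel columns grow to the right and rows downward; lengths in m; the calibration is good to about 2 mm. The wrist camera is an equidistant fisheye: a pixel r from the principal point sees the ray r / f radians off the axis. A picture is of the moment at which its call begins: read the wrist's pose just before it. camera_model takes no time and is no camera call; for the wrist camera it gives the pose at the moment of the call.
- job_done(): hands the job in; it is judged then, once.
Trained networks look in the newest picture that a camera, given by its name, has taken for a name from the list of things; names that differ only in an ending like _2 or _b are one class to them, and where a whole thing is asked for, a point or a joint stands for the part that bears it (a point fixed in the world has none). Each returns a list of dicts, best first, with "conf" (0 to 1); they miss things now and then, are a little off and sometimes report something else, mostly with a low value. They report only what shows in the picture. A call takes as long as a camera call. They do not tell look-alikes from the thing itself.
- look_for(camera, target): "centre" ([x, y, z] in m, in world coordinates, good to about 4 mm: the middle of the surface that is visible of it).
- masks_of(camera, target): "mask" (400x640 bool, what is visible of it).
The state is a dict: "time_s": time; "joint_positions": joint angles; "joint_velocities": joint speeds; "joint_efforts": joint torques, N m; "eef_pos": TCP position; "tcp_rot": TCP orientation; "force": force on the tool from outside, world axes, zero at the start; "wrist_torque": the same for the moment, N m; "gripper_width": opening from 0.0 (shut) to 1.0 (fully open); "grasp_force": force on a finger pad.
Only numpy, scipy, OpenCV 4.12 (cv2) and the standard library are available. Lean on these libraries where they do the work, as an engineer would, in place of code of your own. Each camera call takes 0.05 s, during which the arm holds its last target. There are 200 camera calls.

TASK

Pinch the two orange side buttons of the blue gauge head together and bring the head down until its roller rests on the aluminium master block and the red needle stands in the middle of the green zero band, then let go so that it locks in the notch there (never run the sprung roller up to the end of its travel). Then slide the decorated tile along the deck into the channel so that it pushes the master out at the other end, and leave the tile centred under the roller, the master lying flat on the deck beyond it and the head's setting untouched. Leave the other things on the table alone.

Things in the scene. Friction and masses are not known exactly. Their poses are not given: they have to be found in the camera images.
- gauge: Fixed comparator bench, grey deck 160 x 600 x 12 mm. Origin on the table under the channel's middle; x away from the robot, y along the channel. Deck: x -55..105, y -300..300 mm, top z 12. Two steel fences, tops z 22, inner faces x +-40, straight for y -90..90, flaring out to y +-120; beyond, the deck's two wings are open. Column at x 70, y 0; the head reaches from it over the channel.
- carriage (a joint): Height of the blue head on its column, m: 0 = topmost, grows downwards to 0.048. Spring pawls lock it in notches 3 mm apart (0, 0.003, ...; 25 N or more to force) unless both orange buttons are pressed; then it slides with 3 N drag and 6 N weight, carried by the fingers, and on release snaps to the nearest notch. Lowest point of the free roller: 60 mm minus this value above the table.
- pinch (a point): Point midway between the orange buttons at their centre height, on the column axis, moving with the head: 167 mm minus carriage above the table. Axes as the gauge's; buttons at its +y and -y. The blue sleeve between them is 44 x 44 mm, its top 18 mm above this point (nothing rises higher).
- button_left (a joint): Orange button on the head's +y side, 24 mm (x) by 28 mm high: about 0 (-0.001) = out, grows pressed inward, 0.005 m = fully in. Outer face 30 mm from the pinch point when out (60 mm over both), 25 mm when in. 10 N to start, 14 N fully in; its pawl is clear beyond 0.001. Springs back when let go.
- button_right (a joint): The same on the head's -y side, pressed towards +y.
- needle (a joint): Red needle, rad: 0 with the roller free; turns clockwise from above 0.2 rad per mm that the roller is pushed up in the head. 1.2 = middle of the green band (6 mm up), pointing to gauge -x; band 0.9 to 1.5; end of travel 2.4 (12 mm). Roller spring 3.2 N at first, 0.4 N more per mm. Dial 64 mm wide, face up, 32 mm below the buttons' centre, over the channel.
- roller: Brass roller, 24 mm diameter, 18 mm wide, turning freely on the sprung plunger below the dial, axle along the gauge's x; origin at its centre, over the gauge's x 0, y 0. It turns as it rolls, so that its orientation means nothing.
- master: Aluminium master block, 76 (x) x 160 (y) x 18 mm (z), 0.4 kg, with a red line across the middle of its top; origin at the centre of its underside; starts on the deck in the channel, under the roller.
- tile: Tile to be gauged: terracotta with blue, yellow and white decoration, red line across its middle, 76 (x) x 160 (y) x 20 mm, about 0.36 kg; origin at the centre of its underside; starts on one of the deck's two open wings (left or right), slightly askew; green felt lies on the other wing. 2 mm thicker than the master, so it moves the needle 0.4 rad beyond zero.
- glaze_jar: Bystander: jar with blue lid, 68 mm diameter, 95 mm high; origin at the centre of its underside.
- pigment_jar: Bystander: jar with white lid, 60 mm diameter, 80 mm high; origin at the centre of its underside.
- slip_tub: Bystander: dark brown open tub 120 x 150 x 70 mm; origin at the centre of its underside.
- cup: Bystander: blue mug, 76 mm diameter, 85 mm high; origin at the centre of its underside.
- brush: Bystander: brush, 190 mm long, lying on the table.
- spatula: Bystander: spatula, 200 mm long, lying on the table.
- spare_tile: Bystander: square tile 100 x 100 x 12 mm lying on the table; origin at the centre of its underside.
There are look-alikes about, which are no part of the job. Leave any purple look-alike of the master alone.

How it is judged:
By the outcome, as a careful person would: the job done as asked, in the order asked, and still so for the second after the job is handed in, with the robot touching nothing.
It also fails if it takes over 54 s, if anything falls off the work surface, if the arm or the gripper's body presses on something with over 40 N, if the wrist force passes 120 N, or if a joint passes its speed limit or range.

## Working session

There is one attempt and no reset: what is moved stays moved. The work goes in short steps, Python scripts to look and compute and a tool call to move; the robot and the scene stay as the last step left them, time stands still between calls to the robot, and variables do not carry over. Pictures are saved under pics/ and viewed, at most 10 in all, crops included, and the job is handed in when it is done.

Besides the shell and the picture viewer there is one more tool, called after "Call:" as name([rows], argument=value, ...), one row to a line, values as JSON. step_arm: Moves the arm, as the interface text tells. Its arguments: {"type":"object","properties":{"rows":{"type":"array","items":{"type":"object","properties":{"x":{"type":"number"},"y":{"type":"number"},"z":{"type":"number"},"roll":{"type":"number"}}}},"gripper":{"type":"number"},"squeeze":{"type":"number"}},"required":["rows"]}

```bash
mkdir -p pics
cat > h.py <<'E'
import numpy as np, cv2
from bench import *
from scipy.spatial.transform import Rotation as R
def snap(c,f=None):
    im=grab_frame(c)
    if f: cv2.imwrite('pics/'+f,im[:,:,::-1])
    return im
def cam(c):
    m=camera_model(c); o=np.array(m['orientation'])
    o=o if o.shape==(3,3) else (R.from_rotvec(o).as_matrix() if o.size==3 else R.from_quat(o).as_matrix())
    return np.array(m['intrinsics']),np.array(m['eye']),o
def ray(c,u,v):
    K,e,o=cam(c); x=(u-K[0,2])/K[0,0]; y=(v-K[1,2])/K[1,1]
    if c=='wrist':
        r=np.hypot(x,y); s=np.sin(r)/max(r,1e-9); d=np.array([x*s,y*s,np.cos(r)])
    else: d=np.array([x,y,1.])
    return e,o@d
def at(c,u,v,z):
    e,d=ray(c,u,v); return e+d*(z-e[2])/d[2]
def proj(c,p):
    K,e,o=cam(c); q=o.T@(np.array(p)-e)
    if c=='wrist':
        t=np.arctan2(np.hypot(q[0],q[1]),q[2]); n=np.hypot(q[0],q[1])+1e-9; x,y=q[0]/n*t,q[1]/n*t
    else: x,y=q[0]/q[2],q[1]/q[2]
    return np.array([K[0,0]*x+K[0,2],K[1,1]*y+K[1,2]])
E
python3 - <<'E'
from h import *
s=observe(); print(s['time_s'],s['eef_pos'],s['tcp_rot'],s['gripper_width'])
print(camera_model('top'))
a=snap('scene','s0.png')
b=snap('top','t0.png')
for c in ('scene','top'):
    for n in ('gauge','tile','master','button_left','button_right','roller','pinch','needle'):
        print(c,n,[(np.round(d['centre'],3).tolist(),round(d['conf'],2)) for d in look_for(c,n)][:3])
E
```

```text
0.0 [0.20105663 0.61747802 0.21857231] [-4.92388286e-01 -3.10250909e+00  2.81081724e-03] 1.0009403682940676
{'intrinsics': array([[414.8314624 ,   0.        , 320.25262678],
       [  0.        , 414.8314624 , 196.64644383],
       [  0.        ,   0.        ,   1.        ]]), 'eye': array([0.41686931, 0.00573082, 1.36675998]), 'orientation': array([-2.22146351,  2.18150884, -0.07683279])}
scene gauge [([0.553, 0.038, 0.011], 0.78)]
scene tile [([0.488, 0.25, 0.03], 0.82)]
scene master [([0.324, -0.136, 0.02], 0.6), ([0.493, 0.07, 0.028], 0.58), ([0.49, 0.25, 0.029], 0.35)]
scene button_left [([0.572, 0.042, 0.134], 0.41)]
scene button_right [([0.352, 0.564, 0.035], 0.16)]
scene roller []
scene pinch [([0.572, 0.042, 0.132], 0.55)]
scene needle []
top gauge []
top tile [([0.478, 0.243, 0.029], 0.79)]
top master [([0.476, 0.059, 0.032], 0.97), ([0.318, -0.142, 0.018], 0.74)]
top button_left [([0.516, 0.034, 0.118], 0.18)]
top button_right []
top roller []
top pinch [([0.515, 0.033, 0.122], 0.75), ([0.742, -0.153, 0.078], 0.57), ([0.242, 0.304, 0.006], 0.39)]
top needle [([0.241, 0.308, 0.004], 0.42), ([0.476, 0.243, 0.03], 0.25)]
```

View pics/t0.png

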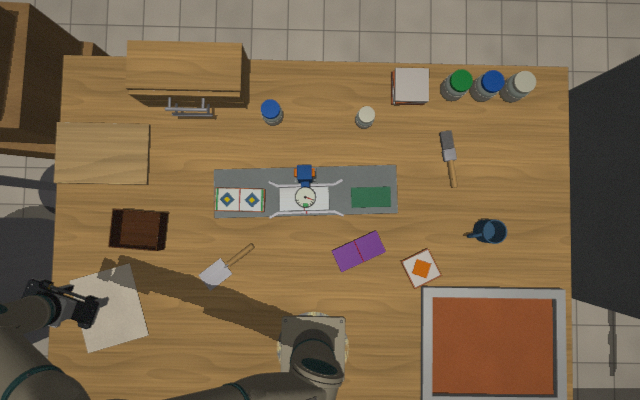

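View pics/s0.png

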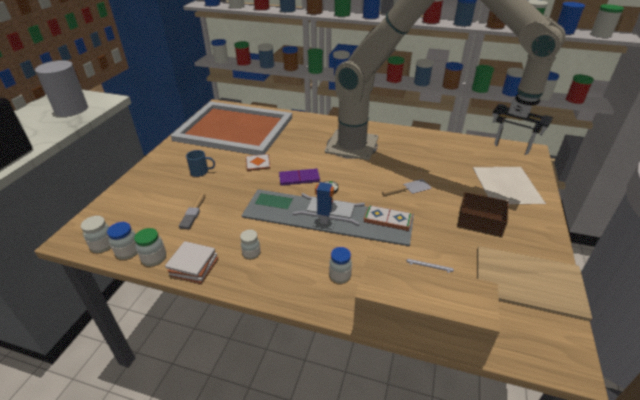

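The top view shows the gauge with the tile on the left (+y) wing at (240,199), felt at (371,197), dial at (305,198), and blue sleeve with orange buttons at (305,172). There are two master candidates: the aluminium one in the channel at (305,198), and a purple one at (358,251). The one in the channel, under the roller, fits the description. I'll confirm it in an enlarged crop and fit the deck corners.

Run:
```python
from h import *
b=cv2.imread('pics/t0.png')
c=cv2.resize(b[145:235,200:410],None,fx=3.8,fy=3.8,interpolation=cv2.INTER_CUBIC)
cv2.imwrite('pics/c0.png',c)
# deck grey mask
h=cv2.cvtColor(b,cv2.COLOR_BGR2HSV)
m=((h[...,1]<60)&(h[...,2]>60)&(h[...,2]<150)).astype(np.uint8)
m[:150]=0;m[230:]=0;m[:,:205]=0;m[:,405:]=0
n,l,st,_=cv2.connectedComponentsWithStats(m)
ys,xs=np.nonzero(l>0)
big=[i for i in range(1,n) if st[i,4]>100]
ys,xs=np.nonzero(np.isin(l,big))
r=cv2.minAreaRect(np.stack([xs,ys],1).astype(np.float32)); bx=cv2.boxPoints(r)
P=np.array([at('top',u,v,.012) for u,v in bx]); print(bx.round(1).tolist(),P.round(4).tolist())
print(np.linalg.norm(P-np.roll(P,1,0),axis=1))
c2=P.mean(0); print('deckc',c2)
for n in ('tile','master'):
    for d in masks_of('top',n)[:2]:
        ys,xs=np.nonzero(d['mask']); r=cv2.minAreaRect(np.stack([xs,ys],1).astype(np.float32)); q=np.array([at('top',u,v,.031) for u,v in cv2.boxPoints(r)]); print(n,d['conf'],r,q.mean(0).round(4),q.round(3).tolist())
```

```text
[[212.8000030517578, 167.5], [395.8999938964844, 162.8000030517578], [397.20001220703125, 212.89999389648438], [214.10000610351562, 217.60000610351562]] [[0.5792, 0.3382, 0.012], [0.6066, -0.2622, 0.012], [0.4419, -0.2677, 0.012], [0.416, 0.3289, 0.012]]
[0.16354674 0.60104147 0.1648191  0.59716858]
deckc [0.51094295 0.03426594 0.012     ]
tile 0.72 ((239.81344604492188, 199.217041015625), (50.17509078979492, 23.602006912231445), 1.5911403894424438) [0.4764 0.2437 0.031 ] [[0.439, 0.324, 0.031], [0.515, 0.324, 0.031], [0.514, 0.163, 0.031], [0.438, 0.163, 0.031]]
master 0.94 ((358.5000305175781, 250.50006103515625), (24.59674644470215, 48.746280670166016), 63.43495178222656) [ 0.3188 -0.1405  0.031 ] [[0.318, -0.053, 0.031], [0.39, -0.192, 0.031], [0.32, -0.228, 0.031], [0.248, -0.089, 0.031]]
master 0.73 ((303.66754150390625, 198.19818115234375), (23.50493049621582, 49.14421844482422), 88.45184326171875) [0.4834 0.0387 0.031 ] [[0.518, 0.12, 0.031], [0.525, -0.039, 0.031], [0.449, -0.042, 0.031], [0.442, 0.116, 0.031]]
```

View pics/c0.png

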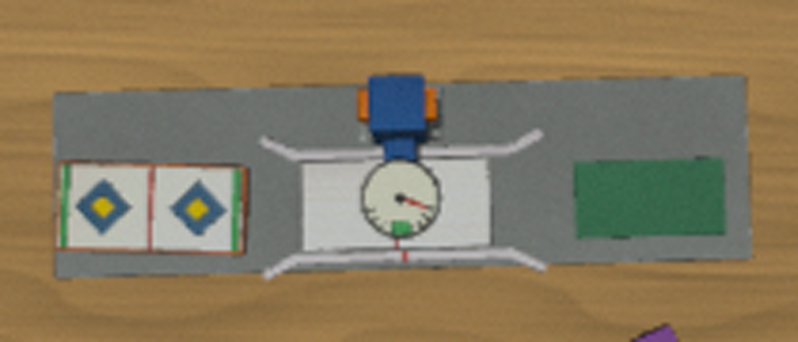

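The crop confirms the aluminium block under the dial, with its red line at crop (397,243). Deck yaw comes out at about 0.044 rad and the gauge origin at about (0.486, 0.033). That puts the pinch point near (0.556, 0.036).

Call:
step_arm([
  {"roll":-7},
  {"roll":-7},
  {"roll":-6.6},
  {"x":-0.0165,"y":-0.0298},
  {"x":-0.0165,"y":-0.0298},
  {"x":-0.0165,"y":-0.0298},
  {"x":-0.0165,"y":-0.0298},
  {"x":-0.0165,"y":-0.0298},
  {"x":-0.0165,"y":-0.0298},
  {"x":-0.0165,"y":-0.0298},
  {"x":-0.0165,"y":-0.0298},
  {"x":-0.0165,"y":-0.0298},
], gripper=1, squeeze=25)

```text
invalid input at $.rows[0]: expected keys x, y, z, roll
```

Call:
step_arm([
  {"x":-0.0165,"y":-0.0298},
  {"x":-0.0165,"y":-0.0298},
  {"x":-0.0165,"y":-0.0298},
  {"x":-0.0165,"y":-0.0298},
  {"x":-0.0165,"y":-0.0298},
  {"x":-0.0165,"y":-0.0298},
  {"x":-0.0165,"y":-0.0298},
  {"x":-0.0165,"y":-0.0298},
  {"x":-0.0165,"y":-0.0298},
  {"x":-0.016,"y":-0.0298},
  {},
  {},
])

```text
invalid input at $.rows[0]: expected keys x, y, z, roll
```

Run:
```python
from h import *
s=observe(); print(s['time_s'],s['eef_pos'],R.from_rotvec(s['tcp_rot']).as_matrix().round(4).tolist(),s['gripper_width'])
K,e,o=cam('wrist'); print(K.round(1).tolist(),e,o.round(3).tolist())
b=snap('wrist')
cv2.imwrite('pics/w0.png',b[:,:,::-1])
h=cv2.cvtColor(b,cv2.COLOR_RGB2HSV)
pp=proj('wrist',[.556,.0363,.185]); print('sleeve top proj',pp)
o_=((h[...,0]>5)&(h[...,0]<18)&(h[...,1]>180)).astype(np.uint8)
n,l,st,ce=cv2.connectedComponentsWithStats(o_)
for i in range(1,n):
    if st[i,4]>40: print('or',st[i].tolist(),ce[i].round(1))
o_=((h[...,0]>100)&(h[...,0]<125)&(h[...,1]>130)).astype(np.uint8)
n,l,st,ce=cv2.connectedComponentsWithStats(o_)
for i in range(1,n):
    if st[i,4]>200: print('bl',st[i].tolist(),ce[i].round(1))
```

```text
1.0 [0.20122232 0.61809113 0.21949985] [[-0.9509, 0.3096, -0.0], [0.3096, 0.9509, 0.0001], [0.0001, 0.0, -1.0]] 1.0033702665172537
[[309.7, 0.0, 321.0], [0.0, 309.7, 195.6], [0.0, 0.0, 1.0]] [0.12830982 0.64236731 0.38371832] [[0.311, 0.916, 0.253], [0.951, -0.3, -0.082], [0.001, 0.266, -0.964]]
sleeve top proj [100.4278722 454.7072756]
```

View pics/w0.png

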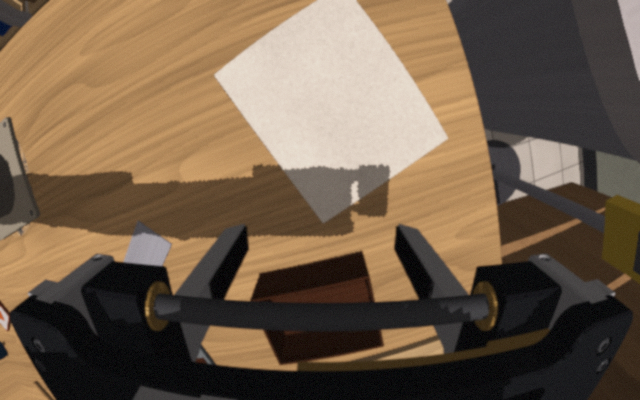

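The moves were refused because every row needs all four keys. The wrist picture shows the fingertips at about (240,230) and (400,230), with the camera on the tool's +x side. I'll repeat the moves with full rows.

Call:
step_arm([
  {"x":0,"y":0,"z":0,"roll":-7},
  {"x":0,"y":0,"z":0,"roll":-7},
  {"x":0,"y":0,"z":0,"roll":-6.5},
  {"x":-0.0165,"y":-0.0298,"z":0,"roll":0},
  {"x":-0.0165,"y":-0.0298,"z":0,"roll":0},
  {"x":-0.0165,"y":-0.0298,"z":0,"roll":0},
  {"x":-0.0165,"y":-0.0298,"z":0,"roll":0},
  {"x":-0.0165,"y":-0.0298,"z":0,"roll":0},
  {"x":-0.0165,"y":-0.0298,"z":0,"roll":0},
  {"x":-0.0165,"y":-0.0298,"z":0,"roll":0},
  {"x":-0.0165,"y":-0.0298,"z":0,"roll":0},
  {"x":-0.0165,"y":-0.0298,"z":0,"roll":0},
], gripper=1, squeeze=25)

```text
time_s: 2.05
eef_pos: [0.3619, 0.3551, 0.2197]
tcp_rot: [-0.068, 3.14, 0.001]
force: [0.6, -0.2, 0.7]
gripper_width: 1.002
grasp_force: 0.0
```

Call:
step_arm([
  {"x":-0.0165,"y":-0.0298,"z":0,"roll":0},
  {"x":-0.0165,"y":-0.0298,"z":0,"roll":0},
  {"x":-0.0165,"y":-0.0298,"z":0,"roll":0},
  {"x":-0.0165,"y":-0.0298,"z":0,"roll":0},
  {"x":-0.0165,"y":-0.0298,"z":0,"roll":0},
  {"x":-0.0165,"y":-0.0298,"z":0,"roll":0},
  {"x":-0.0165,"y":-0.0298,"z":0,"roll":0},
  {"x":-0.0165,"y":-0.0298,"z":0,"roll":0},
  {"x":-0.0165,"y":-0.0298,"z":0,"roll":0},
  {"x":-0.0165,"y":-0.0298,"z":0,"roll":0},
  {"x":-0.0165,"y":-0.0298,"z":0,"roll":0},
  {"x":0,"y":0,"z":0,"roll":0},
])

```text
time_s: 3.05
eef_pos: [0.5599, 0.0285, 0.2196]
tcp_rot: [-0.052, 3.138, -0.007]
force: [0.3, -0.3, -0.7]
gripper_width: 1.002
grasp_force: 0.0
```

Run:
```python
from h import *
s=observe(); print(s['time_s'],s['eef_pos'],R.from_rotvec(s['tcp_rot']).as_matrix().round(4).tolist(),s['gripper_width'])
b=snap('wrist')
cv2.imwrite('pics/w1.png',b[:,:,::-1])
h=cv2.cvtColor(b,cv2.COLOR_RGB2HSV)
g=lambda x,y,z:[.486+.999*x-.0445*y,.0332+.0445*x+.999*y,z]
for q in ((.07,0,.185),(.07,.028,.167+.014),(.07,-.028,.167+.014),(-.055,-.3,.012),(-.055,.3,.012),(0,0,.135)): print(q,proj('wrist',g(*q)).round(1))
for nm,lo,hi,sm in(('or',5,18,180),('bl',100,125,130)):
    o_=((h[...,0]>lo)&(h[...,0]<hi)&(h[...,1]>sm)).astype(np.uint8)
    n,l,st,ce=cv2.connectedComponentsWithStats(o_)
    for i in range(1,n):
        if st[i,4]>60: print(nm,st[i].tolist(),ce[i].round(1))
```

```text
3.05 [0.55994788 0.02852303 0.21962424] [[-0.9994, -0.0332, 0.0034], [-0.0332, 0.9994, -0.0047], [-0.0033, -0.0048, -1.0]] 1.0020338965058146
(0.07, 0, 0.185) [326.4 223.6]
(0.07, 0.028, 0.18100000000000002) [366.3 221.1]
(0.07, -0.028, 0.18100000000000002) [286.3 221.9]
(-0.055, -0.3, 0.012) [108.7  92.2]
(-0.055, 0.3, 0.012) [536.8  88.7]
(0, 0, 0.135) [325. 118.]
or [361, 187, 10, 36, 281] [365.1 205.6]
or [290, 188, 10, 36, 303] [294.8 206.5]
bl [0, 65, 18, 14, 76] [ 8.4 71.2]
bl [0, 79, 19, 13, 81] [ 8.1 84.1]
bl [301, 148, 59, 88, 4383] [329.5 195.8]
bl [386, 326, 44, 33, 1156] [407.1 342.1]
```

View pics/w1.png

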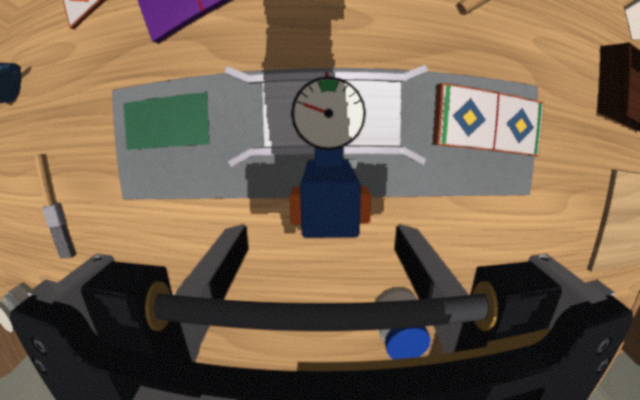

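The wrist view shows the blue sleeve at (331,195–237), orange buttons at (295,206) and (365,206), and the needle free, pointing to (302,103). The apparent sizes suggest the head isn't at the top, so I'll fit the carriage height as well.

```bash
cat > fit.py <<'E'
from h import *
from scipy.optimize import least_squares
def g(p,x,y,z):
    c,s=np.cos(p[2]),np.sin(p[2]); return [p[0]+c*x-s*y,p[1]+s*x+c*y,z]
K,e,o=cam('wrist')
def box(p,x0,x1,y0,y1,z0,z1):
    q=np.array([proj('wrist',g(p,x,y,z)) for x in(x0,x1) for y in(y0,y1) for z in(z0,z1)]); return np.r_[q.min(0),q.max(0)]
def res(p):
    c=p[3]; r=[]
    for (x,y),uv in(((-.055,-.3),(113,90)),((-.055,.3),(538,85)),((.105,-.3),(122,198)),((.105,.3),(531,194))):
        r+=list(proj('wrist',g(p,x,y,.012))-uv)
    z=.167-c
    L=box(p,.058,.082,.022,.030,z-.014,z+.014); r+=[L[2]-371,(L[3]-223)]
    L=box(p,.058,.082,-.030,-.022,z-.014,z+.014); r+=[L[0]-290,(L[3]-224)]
    t=box(p,.048,.092,-.022,.022,z+.018,z+.018); r+=[t[0]-301.5,t[2]-360,t[3]-236.5]
    r+=list(proj('wrist',g(p,0,0,.135-c))-np.array([328,113]))
    return np.array(r)
f=least_squares(res,[.486,.0332,.0445,.02],loss='soft_l1'); print(f.x.round(4),f.fun.round(1) if 0 else res(f.x).round(1))
p=f.x; print('pinch',np.round(g(p,.07,0,.167-p[3]),4))
E
python3 fit.py
python3 - <<'E'
from h import *
# top-view check of sleeve top height
p=[.486,.0332,.0445]
for c in (0,.012,.024,.03): print(c,proj('top',[.556,.0363,.185-c]).round(1),proj('top',[.486,.0332,.135-c]).round(1))
E
```

```text
[0.4817 0.0363 0.0495 0.0183] [-2.8 -0.   0.3  0.1 -0.7  2.3 -0.8  0.7  0.  -0.7  0.2 -0.7 -1.3  1.3
  0.8  0.6 -0.3]
pinch [0.5516 0.0398 0.1487]
0 [303.8 170.2] [304.7 195.6]
0.012 [303.9 170.7] [304.8 195.8]
0.024 [303.9 171.1] [304.9 196. ]
0.03 [304.  171.4] [304.9 196.2]
```

Call:
step_arm([
  {"x":0.006,"y":0.006,"z":0,"roll":-0.8},
  {"x":0,"y":0,"z":0,"roll":0},
  {"x":0,"y":0,"z":0,"roll":0},
  {"x":0,"y":0,"z":0,"roll":0},
])

```text
time_s: 3.43
eef_pos: [0.5497, 0.0442, 0.2197]
tcp_rot: [-0.094, 3.14, 0.001]
force: [0.3, 0.5, -0.7]
gripper_width: 1.003
grasp_force: 0.0
```

```bash
cat > fit2.py <<'E'
from h import *
from scipy.optimize import least_squares
s=observe(); K,e,o=cam('wrist'); M=R.from_rotvec(s['tcp_rot']).as_matrix()
b=snap('wrist'); h=cv2.cvtColor(b,cv2.COLOR_RGB2HSV)
print(s['eef_pos'],M.round(4).tolist())
def comps(lo,hi,sm,a):
    n,l,st,ce=cv2.connectedComponentsWithStats(((h[...,0]>=lo)&(h[...,0]<=hi)&(h[...,1]>sm)).astype(np.uint8))
    return [st[i] for i in range(1,n) if st[i,4]>a and 100<ce[i][1]<250 and 250<ce[i][0]<420]
O=sorted(comps(5,18,170,60),key=lambda q:q[0]); B=max(comps(100,125,130,500),key=lambda q:q[4])
print([list(q) for q in O],list(B))
def P(pts):
    q=(np.array(pts)-e)@o; n=np.hypot(q[:,0],q[:,1]); t=np.arctan2(n,q[:,2])
    return np.c_[K[0,0]*q[:,0]/n*t+K[0,2],K[1,1]*q[:,1]/n*t+K[1,2]]
yaw=.047
def w(p,x,y,z): return [p[0]+np.cos(yaw)*(x-.07)-np.sin(yaw)*y,p[1]+np.sin(yaw)*(x-.07)+np.cos(yaw)*y,z]
def bb(p,xs,ys,zs):
    q=P([w(p,x,y,p[2]+z) for x in xs for y in ys for z in zs]); return q.min(0),q.max(0)
def res(p):
    a=bb(p,(.058,.082),(.022,.03),(-.014,.014)); c=bb(p,(.058,.082),(-.022,-.03),(-.014,.014)); t=bb(p,(.048,.092),(-.022,.022),(.018,))
    return np.array([c[0][0]-O[0][0],c[1][1]-O[0][1]-O[0][3],a[1][0]-O[-1][0]-O[-1][2],a[1][1]-O[-1][1]-O[-1][3],t[0][0]-B[0],t[1][0]-B[0]-B[2],t[1][1]-B[1]-B[3]])
f=least_squares(res,[.553,.037,.149]); print(f.x.round(4),f.fun.round(1))
d=M.T@(np.array([f.x[0],f.x[1],f.x[2]])-s['eef_pos']); print('tool delta',d.round(4))
E
python3 fit2.py
```

```text
[0.54974311 0.04417212 0.21966505] [[-0.9982, -0.0596, 0.0], [-0.0596, 0.9982, 0.0005], [-0.0, 0.0005, -1.0]]
[[np.int32(269), np.int32(198), np.int32(10), np.int32(37), np.int32(277)], [np.int32(338), np.int32(199), np.int32(11), np.int32(37), np.int32(303)]] [np.int32(280), np.int32(159), np.int32(58), np.int32(89), np.int32(4388)]
[0.5555 0.0357 0.1455] [ 0.9 -0.4 -0.6 -0.6 -0.8  0.6  1. ]
tool delta [-0.0052 -0.0089  0.0741]
```

Call:
step_arm([
  {"x":-0.005,"y":-0.009,"z":0,"roll":0.7},
  {"x":0,"y":0,"z":0,"roll":0},
  {"x":0,"y":0,"z":0.02,"roll":0},
  {"x":0,"y":0,"z":0.02,"roll":0},
  {"x":0,"y":0,"z":0.02,"roll":0},
  {"x":0,"y":0,"z":0.018,"roll":0},
  {"x":0,"y":0,"z":0,"roll":0},
  {"x":0,"y":0,"z":0,"roll":0},
  {"x":0,"y":0,"z":0,"roll":0},
])

```text
time_s: 4.23
eef_pos: [0.5566, 0.0337, 0.1423]
tcp_rot: [-0.07, 3.139, -0.0]
force: [0.2, -0.1, 0.8]
gripper_width: 0.999
grasp_force: 0.0
```

Call:
step_arm([
  {"x":0,"y":0,"z":0,"roll":0},
  {"x":0,"y":0,"z":0,"roll":0},
  {"x":0,"y":0,"z":0,"roll":0},
  {"x":0,"y":0,"z":0,"roll":0},
  {"x":0,"y":0,"z":0,"roll":0},
  {"x":0,"y":0,"z":0,"roll":0},
], gripper=-0.1, squeeze=30)

```text
time_s: 4.73
eef_pos: [0.5559, 0.0349, 0.1416]
tcp_rot: [-0.071, 3.14, 0.002]
force: [1.2, 0.6, -2.0]
gripper_width: 0.611
grasp_force: 11.1
```

Call:
step_arm([
  {"x":0,"y":0,"z":0,"roll":0},
  {"x":0,"y":0,"z":0,"roll":0},
  {"x":0,"y":0,"z":0,"roll":0},
  {"x":0,"y":0,"z":0,"roll":0},
], gripper=-0.3, squeeze=30)

```text
time_s: 5.07
eef_pos: [0.5559, 0.0348, 0.1413]
tcp_rot: [-0.071, 3.141, 0.002]
force: [0.9, 4.2, -2.6]
gripper_width: 0.527
grasp_force: 30.0
```

```bash
cat > needle.py <<'E'
from h import *
import sys
s=observe(); K,e,o=cam('wrist'); M=R.from_rotvec(s['tcp_rot']).as_matrix()
b=snap('wrist',sys.argv[1] if len(sys.argv)>1 else None); h=cv2.cvtColor(b,cv2.COLOR_RGB2HSV)
print(s['time_s'],s['eef_pos'],s['gripper_width'],s['grasp_force'],s['force'].round(1))
# dial: cream disc
dz=.1-.0
u0,v0=proj('wrist',[.4857,.0335,s['eef_pos'][2]+.005-.032])
print('dial pred',u0,v0)
x0,y0=int(u0)-48,int(max(v0-48,0)); c=b[y0:y0+96,x0:x0+96]
hh=h[y0:y0+96,x0:x0+96]
yy,xx=np.mgrid[0:c.shape[0],0:c.shape[1]]; rr=np.hypot(xx+x0-u0,yy+y0-v0)
red=((hh[...,0]<6)|(hh[...,0]>174))&(hh[...,1]>120)&(hh[...,2]>60)&(rr<45)
gr=(hh[...,0]>50)&(hh[...,0]<90)&(hh[...,1]>90)&(rr<42)
for n,m in(('red',red),('green',gr)):
    ys,xs=np.nonzero(m); print(n,len(xs),(xs.mean()+x0).round(1) if len(xs) else 0,(ys.mean()+y0).round(1) if len(xs) else 0)
cv2.imwrite('pics/dial_tmp.png',cv2.resize(c[:,:,::-1],None,fx=5,fy=5,interpolation=cv2.INTER_CUBIC))
E
python3 needle.py
```

```text
5.0667 [0.55589295 0.0348222  0.14129193] 0.5274391071391593 29.999102354049683 [ 0.9  4.2 -2.6]
dial pred 323.16648930803734 122.89912327914716
red 116 300.7 112.3
green 146 321.4 84.7
```

Call:
step_arm([
  {"x":0,"y":0,"z":0.003,"roll":0},
  {"x":0,"y":0,"z":0.003,"roll":0},
  {"x":0,"y":0,"z":0.003,"roll":0},
  {"x":0,"y":0,"z":0.003,"roll":0},
  {"x":0,"y":0,"z":0,"roll":0},
  {"x":0,"y":0,"z":0,"roll":0},
  {"x":0,"y":0,"z":0,"roll":0},
])

```text
time_s: 5.7
eef_pos: [0.5559, 0.0348, 0.1287]
tcp_rot: [-0.071, 3.141, 0.002]
force: [2.4, 6.2, -5.8]
gripper_width: 0.527
grasp_force: 30.0
```

```bash
python3 needle.py; mv pics/dial_tmp.png pics/d1.png
```

```text
5.7 [0.55588174 0.03482638 0.12870776] 0.5271405569466628 29.998818039894104 [ 2.4  6.2 -5.8]
dial pred 323.1938186514875 122.91988546793314
red 117 300.6 112.2
green 144 321.3 84.9
```

View pics/d1.png

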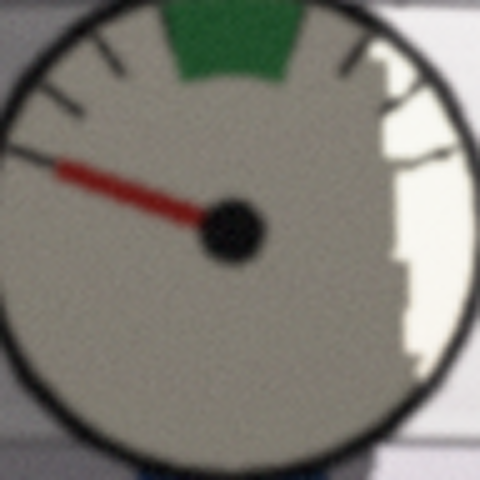

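The dial crop shows the needle still at zero, pointing left to crop (60,170), with the green band at the top at (235,40). I'll keep lowering.

Call:
step_arm([
  {"x":0,"y":0,"z":0.002,"roll":0},
  {"x":0,"y":0,"z":0.002,"roll":0},
  {"x":0,"y":0,"z":0.002,"roll":0},
  {"x":0,"y":0,"z":0,"roll":0},
  {"x":0,"y":0,"z":0,"roll":0},
  {"x":0,"y":0,"z":0,"roll":0},
])

```text
time_s: 6.25
eef_pos: [0.5559, 0.0348, 0.1232]
tcp_rot: [-0.071, 3.141, 0.002]
force: [1.1, 5.1, -2.3]
gripper_width: 0.529
grasp_force: 30.0
```

```bash
python3 needle.py
```

```text
6.25 [0.55589886 0.03482933 0.12321415] 0.529090454640764 29.999349117279053 [ 1.1  5.1 -2.3]
dial pred 323.19403417332256 122.8611844895547
red 115 304.8 105.8
green 147 321.4 84.6
```

Call:
step_arm([
  {"x":0,"y":0,"z":0.002,"roll":0},
  {"x":0,"y":0,"z":0.0022,"roll":0},
  {"x":0,"y":0,"z":0,"roll":0},
  {"x":0,"y":0,"z":0,"roll":0},
  {"x":0,"y":0,"z":0,"roll":0},
  {"x":0,"y":0,"z":0,"roll":0},
])

```text
time_s: 6.8
eef_pos: [0.5559, 0.0348, 0.1193]
tcp_rot: [-0.071, 3.14, 0.002]
force: [-0.3, 4.9, 1.1]
gripper_width: 0.528
grasp_force: 30.0
```

```bash
python3 needle.py; mv pics/dial_tmp.png pics/d2.png
```

```text
6.8 [0.55590957 0.0348441  0.11932836] 0.5275967951757953 29.999717473983765 [-0.3  4.9  1.1]
dial pred 323.19426187767203 122.83044913897189
red 116 319.2 98.8
green 109 322.6 84.8
```

View pics/d2.png

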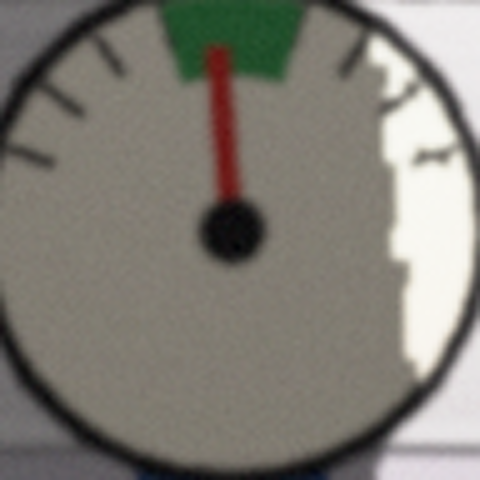

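The needle stands in the green band at crop (217,50), about 1.12 rad. That is within 0.5 mm of the notch, so I'll nudge it down and release.

Call:
step_arm([
  {"x":0,"y":0,"z":0.0004,"roll":0},
  {"x":0,"y":0,"z":0,"roll":0},
  {"x":0,"y":0,"z":0,"roll":0},
])

```text
time_s: 7.1
eef_pos: [0.5559, 0.0348, 0.1192]
tcp_rot: [-0.071, 3.14, 0.002]
force: [-0.6, 5.0, 2.5]
gripper_width: 0.53
grasp_force: 30.0
```

Call:
step_arm([
  {"x":0,"y":0,"z":0,"roll":0},
  {"x":0,"y":0,"z":0,"roll":0},
  {"x":0,"y":0,"z":0,"roll":0},
  {"x":0,"y":0,"z":0,"roll":0},
  {"x":0,"y":0,"z":0,"roll":0},
  {"x":0,"y":0,"z":0,"roll":0},
  {"x":0,"y":0,"z":0,"roll":0},
  {"x":0,"y":0,"z":0,"roll":0},
], gripper=1)

```text
time_s: 7.77
eef_pos: [0.5557, 0.0334, 0.1188]
tcp_rot: [0.07, -3.141, 0.001]
force: [0.3, 0.3, -0.0]
gripper_width: 0.997
grasp_force: 0.0
```

```bash
python3 needle.py
```

```text
7.7667 [0.55571959 0.03338215 0.11876895] 0.9969591236134274 0.0 [ 0.3  0.3 -0. ]
dial pred 325.26571030964556 123.22695460782077
red 110 322.5 99.5
green 105 324.4 85.0
```

Call:
step_arm([
  {"x":0,"y":0,"z":-0.025,"roll":0},
  {"x":0,"y":0,"z":-0.035,"roll":0},
  {"x":0,"y":0,"z":-0.035,"roll":0},
  {"x":0,"y":0,"z":-0.012,"roll":0},
  {"x":0.007,"y":0.032,"z":0,"roll":0},
  {"x":0.009,"y":0.036,"z":0,"roll":0},
  {"x":0.009,"y":0.036,"z":0,"roll":0},
  {"x":0.009,"y":0.036,"z":0,"roll":0},
  {"x":0.009,"y":0.036,"z":0,"roll":0},
  {"x":0.009,"y":0.036,"z":0,"roll":0},
  {"x":0.009,"y":0.036,"z":0,"roll":0},
  {"x":0.009,"y":0.036,"z":0,"roll":0},
])

```text
time_s: 8.82
eef_pos: [0.4724, 0.3159, 0.226]
tcp_rot: [-0.07, 3.141, -0.0]
force: [0.2, -0.9, -0.9]
gripper_width: 1.001
grasp_force: 0.0
```

Call:
step_arm([
  {"x":0,"y":0.036,"z":0,"roll":0},
  {"x":0,"y":0,"z":0,"roll":7},
  {"x":0,"y":0,"z":0,"roll":7},
  {"x":0,"y":0,"z":0,"roll":7},
  {"x":0,"y":0,"z":0,"roll":7},
  {"x":0,"y":0,"z":0,"roll":7},
  {"x":0,"y":0,"z":0,"roll":7},
  {"x":0,"y":0,"z":0,"roll":7},
  {"x":0,"y":0,"z":0,"roll":7},
  {"x":0,"y":0,"z":0,"roll":7},
  {"x":0,"y":0,"z":0,"roll":7},
  {"x":0,"y":0,"z":0,"roll":7},
], gripper=-0.2)

```text
time_s: 9.82
eef_pos: [0.4714, 0.3503, 0.2258]
tcp_rot: [-1.908, -2.496, 0.0]
force: [1.2, 0.1, 0.7]
gripper_width: 0.402
grasp_force: 0.0
```

Call:
step_arm([
  {"x":0,"y":0,"z":0,"roll":7},
  {"x":0,"y":0,"z":0,"roll":6},
  {"x":0,"y":0,"z":0,"roll":0},
  {"x":0,"y":0,"z":0,"roll":0},
  {"x":0,"y":0,"z":0,"roll":0},
])

```text
time_s: 10.23
eef_pos: [0.4714, 0.3504, 0.2258]
tcp_rot: [-2.168, -2.274, 0.0]
force: [0.5, -0.1, -0.0]
gripper_width: 0.404
grasp_force: 0.0
```

Run:
```python
from h import *
s=observe(); M=R.from_rotvec(s['tcp_rot']).as_matrix(); print(s['time_s'],s['eef_pos'],M.round(4).tolist(),s['joint_positions'].round(2),s['gripper_width'])
c,sn=np.cos(.0445),np.sin(.0445)
G=np.array([[c,sn],[-sn,c]]); O=np.array([.486,.0332])
print('tcp gauge',G@(s['eef_pos'][:2]-O),'yaw err deg',np.degrees(np.arctan2(M[1,0],M[0,0]))-90-2.55)
snap('top'); 
for n in ('tile','master'):
    for d in masks_of('top',n)[:2]:
        ys,xs=np.nonzero(d['mask']); r=cv2.minAreaRect(np.stack([xs,ys],1).astype(np.float32)); q=np.array([G@(at('top',u,v,.032)[:2]-O) for u,v in cv2.boxPoints(r)]); print(n,round(d['conf'],2),q.mean(0).round(4),q.round(3).tolist())
```

```text
10.2333 [0.4714426  0.35043157 0.22583093] [[-0.0476, 0.9989, -0.0001], [0.9989, 0.0476, -0.0001], [-0.0, -0.0001, -1.0]] [-0.94  0.56  0.4   1.7  -0.26  0.94 -0.39] 0.40424702074785096
tcp gauge [-0.00043084  0.31756512] yaw err deg 0.17564718890838282
tile 0.95 [-0.0003  0.2105] [[-0.034, 0.292], [0.042, 0.289], [0.033, 0.129], [-0.043, 0.132]]
tile 0.48 [ 0.2582 -0.2028] [[0.239, -0.161], [0.304, -0.196], [0.278, -0.245], [0.212, -0.21]]
master 0.91 [-0.1755 -0.1656] [[-0.171, -0.078], [-0.109, -0.223], [-0.18, -0.253], [-0.241, -0.109]]
master 0.8 [-0.0017  0.0061] [[0.039, 0.084], [0.035, -0.074], [-0.042, -0.072], [-0.038, 0.086]]
```

The tile is centred at gauge (0, 0.2105) and about 3° askew. The TCP is lined up behind it. Now to lower and push.

Call:
step_arm([
  {"x":0,"y":0,"z":0.036,"roll":0},
  {"x":0,"y":0,"z":0.036,"roll":0},
  {"x":0,"y":0,"z":0.036,"roll":0},
  {"x":0,"y":0,"z":0.036,"roll":0},
  {"x":0,"y":0,"z":0.03,"roll":0},
  {"x":0,"y":0,"z":0.02,"roll":0},
  {"x":0,"y":0,"z":0,"roll":0},
  {"x":0,"y":0,"z":0,"roll":0},
  {"x":0,"y":0,"z":0,"roll":0},
  {"x":0,"y":0,"z":0,"roll":0},
])

```text
time_s: 11.22
eef_pos: [0.4728, 0.3512, 0.0337]
tcp_rot: [2.171, 2.27, 0.005]
force: [0.5, 0.1, 0.5]
gripper_width: 0.402
grasp_force: 0.0
```

Call:
step_arm([
  {"x":-0.006,"y":0,"z":0,"roll":0},
  {"x":-0.006,"y":0,"z":0,"roll":0},
  {"x":-0.006,"y":0,"z":0,"roll":0},
  {"x":-0.006,"y":0,"z":0,"roll":0},
  {"x":-0.006,"y":0,"z":0,"roll":0},
  {"x":-0.006,"y":0,"z":0,"roll":0},
  {"x":-0.006,"y":0,"z":0,"roll":0},
  {"x":-0.006,"y":0,"z":0,"roll":0},
  {"x":-0.006,"y":0,"z":0,"roll":0},
  {"x":-0.006,"y":0,"z":0,"roll":0},
  {"x":0,"y":0,"z":0,"roll":0},
  {"x":0,"y":0,"z":0,"roll":0},
])

```text
time_s: 12.22
eef_pos: [0.4738, 0.2897, 0.0318]
tcp_rot: [-2.172, -2.269, 0.002]
force: [-0.4, 3.7, 2.1]
gripper_width: 0.399
grasp_force: 1.7
```

```bash
cat > st.py <<'E'
from h import *
import sys
s=observe(); M=R.from_rotvec(s['tcp_rot']).as_matrix()
c,sn=np.cos(.0445),np.sin(.0445)
G=np.array([[c,sn],[-sn,c]]); O=np.array([.486,.0332])
print(s['time_s'],'tcp gauge',G@(s['eef_pos'][:2]-O),s['eef_pos'][2],s['force'].round(1),'yaw err deg',np.degrees(np.arctan2(M[1,0],M[0,0]))-90-2.55)
im=snap('top')
for n in ('tile','master'):
    for d in masks_of('top',n)[:2]:
        ys,xs=np.nonzero(d['mask']); r=cv2.minAreaRect(np.stack([xs,ys],1).astype(np.float32)); q=np.array([G@(at('top',u,v,.032)[:2]-O) for u,v in cv2.boxPoints(r)]); print(n,round(d['conf'],2),q.mean(0).round(4),q.round(3).tolist())
if len(sys.argv)>1:
    a=cv2.resize(im[140:240,200:410,::-1],(798,380),interpolation=cv2.INTER_CUBIC); cv2.imwrite('pics/'+sys.argv[1],a)
E
python3 st.py
```

```text
12.2167 tcp gauge [-0.00079754  0.2568242 ] 0.03175498890167591 [-0.4  3.7  2.1] yaw err deg -0.03241708320475123
tile 0.98 [0.0025 0.1666] [[0.043, 0.245], [0.039, 0.087], [-0.038, 0.089], [-0.034, 0.246]]
master 0.78 [-0.0014  0.0051] [[0.036, 0.088], [0.039, -0.077], [-0.039, -0.078], [-0.042, 0.087]]
master 0.73 [-0.175  -0.1654] [[-0.17, -0.078], [-0.111, -0.224], [-0.18, -0.253], [-0.239, -0.106]]
```

Call:
step_arm([
  {"x":-0.007,"y":0,"z":0,"roll":0},
  {"x":-0.007,"y":0,"z":0,"roll":0},
  {"x":-0.007,"y":0,"z":0,"roll":0},
  {"x":-0.007,"y":0,"z":0,"roll":0},
  {"x":-0.007,"y":0,"z":0,"roll":0},
  {"x":-0.007,"y":0,"z":0,"roll":0},
  {"x":-0.007,"y":0,"z":0,"roll":0},
  {"x":-0.007,"y":0,"z":0,"roll":0},
  {"x":-0.007,"y":0,"z":0,"roll":0},
  {"x":-0.007,"y":0,"z":0,"roll":0},
  {"x":0,"y":0,"z":0,"roll":0},
  {"x":0,"y":0,"z":0,"roll":0},
])

```text
time_s: 13.37
eef_pos: [0.4745, 0.2218, 0.0314]
tcp_rot: [-2.167, -2.269, 0.004]
force: [-5.1, 7.4, 2.8]
gripper_width: 0.399
grasp_force: 3.7
```

```bash
python3 st.py c3.png
```

```text
13.3667 tcp gauge [-0.00313554  0.18896744] 0.03143944714574731 [-5.1  7.4  2.8] yaw err deg 0.08341494621850831
tile 0.81 [-0.0009  0.0993] [[0.038, 0.174], [0.034, 0.023], [-0.04, 0.025], [-0.036, 0.175]]
master 0.85 [-0.0034 -0.0599] [[0.037, 0.016], [0.033, -0.138], [-0.044, -0.136], [-0.04, 0.018]]
master 0.8 [-0.175  -0.1653] [[-0.173, -0.079], [-0.108, -0.22], [-0.177, -0.252], [-0.242, -0.111]]
```

View pics/c3.png

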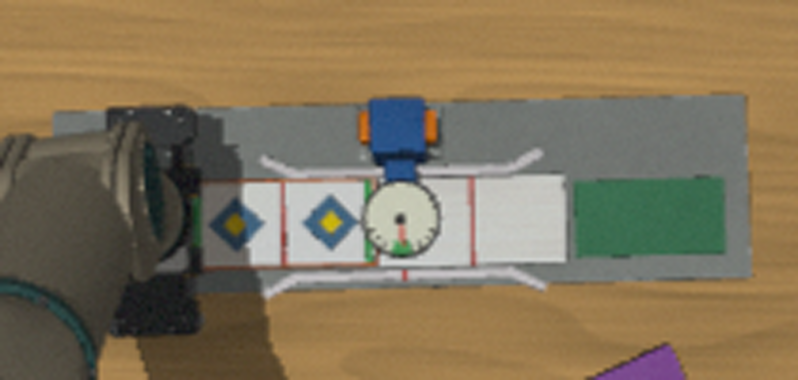

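The tile's red line is at crop (285,222) and the fence mark at (405,273). The master is moving out on the right with its line at (473,222), and the needle is still in the band. I'll keep pushing.

Call:
step_arm([
  {"x":-0.007,"y":0,"z":0,"roll":0},
  {"x":-0.007,"y":0,"z":0,"roll":0},
  {"x":-0.007,"y":0,"z":0,"roll":0},
  {"x":-0.007,"y":0,"z":0,"roll":0},
  {"x":-0.007,"y":0,"z":0,"roll":0},
  {"x":-0.007,"y":0,"z":0,"roll":0},
  {"x":-0.007,"y":0,"z":0,"roll":0},
  {"x":-0.007,"y":0,"z":0,"roll":0},
  {"x":-0.007,"y":0,"z":0,"roll":0},
  {"x":-0.007,"y":0,"z":0,"roll":0},
  {"x":-0.007,"y":0,"z":0,"roll":0},
  {"x":0,"y":0,"z":0,"roll":0},
])

```text
time_s: 14.52
eef_pos: [0.4777, 0.1448, 0.0314]
tcp_rot: [-2.166, -2.269, 0.004]
force: [-3.6, 7.3, 3.2]
gripper_width: 0.399
grasp_force: 3.7
```

Call:
step_arm([
  {"x":0,"y":0,"z":0,"roll":0},
  {"x":0,"y":0,"z":0,"roll":0},
])

```text
time_s: 14.68
eef_pos: [0.4778, 0.1448, 0.0314]
tcp_rot: [-2.166, -2.269, 0.005]
force: [-4.4, 7.2, 2.7]
gripper_width: 0.398
grasp_force: 3.6
```

```bash
python3 st.py c4.png
```

```text
14.6833 tcp gauge [-0.00327609  0.11186289] 0.031399678150207555 [-4.4  7.2  2.7] yaw err deg 0.12539722365954464
tile 0.98 [-0.0011  0.0176] [[0.036, 0.092], [0.036, -0.057], [-0.038, -0.057], [-0.039, 0.092]]
master 0.77 [-0.1752 -0.1649] [[-0.172, -0.076], [-0.108, -0.222], [-0.178, -0.253], [-0.243, -0.108]]
master 0.68 [0.0372 0.0016] [[0.105, 0.035], [0.106, -0.03], [-0.031, -0.031], [-0.032, 0.033]]
```

Call:
step_arm([
  {"x":-0.005,"y":0,"z":0,"roll":0},
  {"x":-0.005,"y":0,"z":0,"roll":0},
  {"x":-0.005,"y":0,"z":0,"roll":0},
  {"x":-0.003,"y":0,"z":0,"roll":0},
  {"x":-0.002,"y":0,"z":0,"roll":0},
  {"x":0,"y":0,"z":0,"roll":0},
  {"x":0,"y":0,"z":0,"roll":0},
])

```text
time_s: 15.42
eef_pos: [0.4788, 0.1258, 0.0314]
tcp_rot: [-2.165, -2.269, 0.004]
force: [-3.7, 10.3, 2.7]
gripper_width: 0.4
grasp_force: 4.7
```

```bash
python3 st.py c5.png
python3 - <<'E'
from h import *
s=observe(); b=snap('wrist')
a=b[:300,:]; cv2.imwrite('pics/w5.png',a[:,:,::-1])
t=cv2.imread('pics/c5.png'); cv2.imwrite('pics/c6.png',np.vstack([cv2.resize(t[160:300,180:680],(800,224),interpolation=cv2.INTER_CUBIC),cv2.resize(b[:260,:,::-1],(800,325))]))
E
```

```text
15.4167 tcp gauge [-0.00311905  0.09287062] 0.031400864874372755 [-3.7 10.3  2.7] yaw err deg 0.14551388183379022
tile 0.77 [ 0.0013 -0.0036] [[0.042, 0.068], [0.038, -0.077], [-0.039, -0.075], [-0.036, 0.07]]
tile 0.67 [ 0.256  -0.1991] [[0.291, -0.169], [0.29, -0.231], [0.221, -0.229], [0.222, -0.167]]
master 0.62 [-0.0002 -0.1555] [[0.036, -0.075], [0.042, -0.234], [-0.037, -0.236], [-0.042, -0.077]]
master 0.62 [-0.1739 -0.1661] [[-0.171, -0.076], [-0.106, -0.224], [-0.178, -0.256], [-0.242, -0.108]]
```

View pics/c6.png

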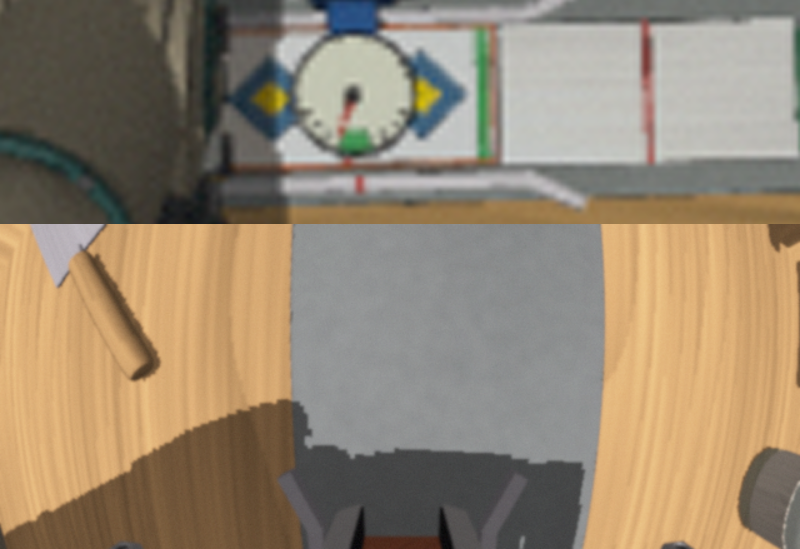

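The top part shows the tile line at about (347,160) and the fence mark at (360,185). The front-end position and the TCP estimate agree that about 5 mm remains. The needle is slightly past the band, as expected on the thicker tile.

Call:
step_arm([
  {"x":-0.002,"y":0,"z":0,"roll":0},
  {"x":-0.002,"y":0,"z":0,"roll":0},
  {"x":-0.0012,"y":0,"z":0,"roll":0},
  {"x":0,"y":0,"z":0,"roll":0},
  {"x":0,"y":0,"z":0,"roll":0},
  {"x":0,"y":0,"z":0,"roll":0},
])

```text
time_s: 16.12
eef_pos: [0.479, 0.121, 0.0314]
tcp_rot: [-2.164, -2.269, 0.003]
force: [-3.4, 9.0, 3.3]
gripper_width: 0.401
grasp_force: 5.1
```

Call:
step_arm([
  {"x":0.01,"y":0,"z":0,"roll":0},
  {"x":0.03,"y":0,"z":0,"roll":0},
  {"x":0.035,"y":0,"z":0,"roll":0},
  {"x":0.035,"y":0,"z":0,"roll":0},
  {"x":0.035,"y":0,"z":0,"roll":0},
  {"x":0.035,"y":0,"z":-0.01,"roll":0},
  {"x":0.035,"y":0,"z":-0.02,"roll":0},
  {"x":0.01,"y":0,"z":-0.02,"roll":0},
  {"x":0,"y":0,"z":0,"roll":0},
  {"x":0,"y":0,"z":0,"roll":0},
])

```text
time_s: 16.95
eef_pos: [0.4724, 0.3427, 0.0821]
tcp_rot: [2.168, 2.27, 0.001]
force: [0.5, -0.4, -0.4]
gripper_width: 0.399
grasp_force: 0.0
```

```bash
python3 st.py c7.png
python3 - <<'E'
from h import *
t=cv2.imread('pics/c7.png'); cv2.imwrite('pics/c8.png',cv2.resize(t[160:300,180:680],(800,224),interpolation=cv2.INTER_CUBIC))
E
```

```text
16.95 tcp gauge [2.04701215e-04 3.09793706e-01] 0.08206193878593411 [ 0.5 -0.4 -0.4] yaw err deg 0.0789072844667631
tile 0.67 [-0.0003  0.0009] [[0.035, 0.083], [0.037, -0.08], [-0.036, -0.081], [-0.037, 0.082]]
master 0.89 [-0.1747 -0.166 ] [[-0.173, -0.077], [-0.106, -0.222], [-0.177, -0.255], [-0.243, -0.11]]
master 0.66 [-0.0012 -0.1601] [[0.038, -0.084], [0.034, -0.239], [-0.04, -0.236], [-0.036, -0.081]]
```

View pics/c8.png

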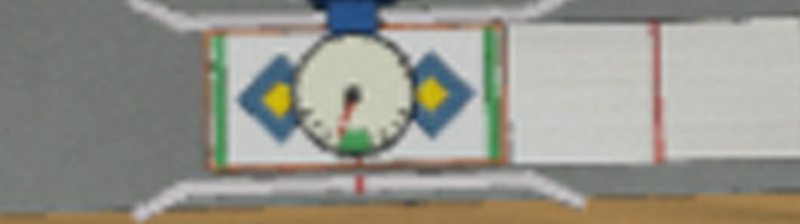

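The tile spans 206–507, so its middle is at about 356 in line with the fence mark at 360, and it is centred. The master lies flat beyond it on the right, the needle sits 0.4 rad past the band's middle, and the arm is clear.

```bash
python3 -c "
from bench import *
print(job_done())"
```

```text
the job is handed in; nothing more can be done
None
```

The job is handed in: the head was zeroed on the master and let go with the needle at about 1.16 rad, the tile is centred under the roller to within about 1 mm, and the master lies flat on the deck beyond it; the verdict was not returned.

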